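# Hang a flask ring to drip on the cranked drain rod

### The arm

A 6-joint arm with a two-finger parallel gripper is mounted at the origin on the work surface. World frame = base frame: x ahead of the robot, y to its left, z up, the work surface at z = 0. Lengths are in m, angles in rad, forces in N, time in s.
With the tool pointing down it reaches from about 0.375 to 0.9 m from the base axis. Payload 3.1 kg.
Tool frame: the origin (TCP) lies between the finger pads; the fingertips stand 11 mm ahead of it and the grasp point (between the pads) lies 8 mm behind it; z points along the fingers, y is the direction in which the jaws open and shut (so a half turn about z gives the same grasp; the last joint's range is limited). The gripper opens to 85 mm and grips with 20 to 120 N. Pads are 22 mm wide; open, the fingers measure 114 mm over their backs; the gripper's body (76 mm by 85 mm) begins 54 mm behind the grasp point. The pads swing forward as they close: fully open they stand 13 mm farther back than shut.
Start: joints at [1.097, 0.527, 1.433, -0, 1.181, -0.178], TCP at [0.182, 0.598, 0.242] pointing down, gripper open.
Joint ranges: [-3.08, 3.08], [-0.75, 2.2], [0.22, 2.44], [-1.43, 4.57], [0, 2.65], [-2.85, 2.85]. Speed limits (rad/s): [2.79, 2.79, 3.14, 3.14, 3.14, 3.14].

### API

Orientations are given as a unit quaternion [x, y, z, w].
In Python, from station import manip gives the robot as it stands. The module is installed in compiled form; this text tells all that it offers.
- The arm moves only by the tool arm_command, never from a script. Its argument "rows" is a list of rows, each a list of 3 entries, a list of its own where there are three numbers: the shift along the world's x, y, z in mm, then the turn about the world's z in rad, then the closure, from -1 (fully open) to 1 (shut), so that 0 is half open. A call has 1 to 12 rows; each row shifts and turns the commanded pose from where the row before left it; what a row does not reach is not made up. A row lasts 1/8 s, in which the tool goes at most 62.5 mm and 10.7 degrees, less where a joint would pass 70% of its speed; a pose out of reach is approached as far as the arm can. A call with a gripper value outside its range is refused whole. The fingers move at their own pace and stop on an object; "squeeze" is the grip in N (left out, the last holds). Time passes only in rows, so rows that do not move let the fingers close. It gives the time, the measured TCP pose, the force and the opening at its end, in the units of the state.
- manip.sense(): the state, without advancing time (a new reading comes with each control period).
- manip.snapshot(name): name is "side" or "top"; returns the picture (400x640x3 uint8, blue, green, red); there is no depth.
- manip.get_calibration(name): a dict with "fovy" (degrees; the focal length in pixels is half the picture's height over the tangent of half this angle, whatever the lens; pixels are square), "cx", "cy" (the principal point, pixels), "R" (3x3) and "t" (3): a world point X has camera coordinates R X + t. Camera axes: x right, y down, z forward; pixel columns grow to the right and rows downward; lengths in m; the calibration is good to about 2 mm. A picture is of the moment at which its call begins. get_calibration takes no time and is no camera call.
- manip.sign_off(): hands the job in, once; it reports no verdict.
The state is a dict: "t": time; "q": joint angles; "qd": joint speeds; "tau": joint torques, N m; "tcp_pos": TCP position; "tool_rot": TCP orientation; "force": force on the tool from outside, world axes, zero at the start; "ft_torque": the same for the moment, N m; "finger_gap": opening from 0.0 (shut) to 1.0 (fully open).
Only numpy, scipy, OpenCV 4.12 (cv2) and the standard library are available. Lean on these libraries where they do the work, as an engineer would, in place of code of your own. Each camera call takes 0.05 s, during which the arm holds its last target.

### The job

The heavy dark grey flask ring has come out of the water bath: lower it over the upturned free end of the drain stand's bent rod and let it hang there on the outer leg. Then take hold of it again by its rim, slide it along the rod and round the crank until it is right up against the stop disc over the drip tray, and leave it hanging there. Do not drop the ring, and do not disturb the flask, bottle, plate and cover on the bench.

Things in the scene. Friction and masses are not known exactly. Their poses are not given: they have to be found in the camera images.
- ring_c (a point): centre (half-way up) of the loose flask ring, a closed dark grey vinyl-coated lead ring: 104 mm outside diameter, 64 mm hole, 20 mm thick (section 20 x 20 mm, edges rounded), 0.3 to 0.5 kg. z is the ring's axis; it starts lying flat on the bench. Hung on the rod it settles upright with its centre 26 mm below the rod's axis.
- stand: drain stand, fixed: a 150 x 250 mm drip tray, rim 20 mm, and a bent steel rod 12 mm thick. Origin: foot of the upright at bench level, z up. The upright bends over 150 mm up into the level inner leg (along -y over the tray, 175 mm to the crank); there the rod turns 50 degrees towards -x (30 mm radius) into the level outer leg, 125 mm long, whose free end turns up in two 45 degree bends to a ball.
- free_end (a point): top of the 16 mm ball on the upturned free end of the rod, 38 mm above the axis of the level legs. The last 12 mm of rod below the ball are vertical, 16 mm farther out than the point where the level outer leg turns up.
- outer_leg (a point): point on the rod's axis half-way along the outer leg (62 mm from the crank and 62 mm from where it turns up). Its x axis points along the leg towards the crank, z up.
- crank (a point): corner point on the rod's axis where outer and inner leg meet. Same axes as the stand: the inner leg leaves it along +y.
- stop_face (a point): centre, on the rod's axis, of the ring-side face of the stop disc, on the inner leg 132 mm from the crank. The disc is black rubber, 40 mm in diameter, 10 mm thick, fixed on the rod; a ring hanging flat against it has its centre 10 mm from this face. Axes as the stand: -y points from the face back along the inner leg.
- flask_c (a point): centre of a conical glass flask, 85 mm wide at the foot, 138 mm tall, standing on the bench; leave it alone.
- plate_c (a point): centre of a white 96-well plate on its yellow carrier, 134 x 92 x 30 mm, lying on the bench; leave it alone.
- cover_c (a point): centre of a white plate cover, 128 x 86 x 10 mm, lying on the bench; leave it alone.
- bottle_c (a point): centre of a reagent bottle, 72 mm in diameter and 150 mm tall, standing on the bench; leave it alone.
Things that resemble listed ones, but are neither listed nor needed, are in the scene too. What is shaped like the part that bears ring_c but blue or green is not meant.

How it is judged:
On the way, in this order (a step that is already met when the one before it is completed fails the run):
1. the ring has been hung over the free end and hangs upright on the outer leg, let go (x of ring_c in the frame of outer_leg between -0.095 and 0.065 m and y of ring_c in the frame of outer_leg between -0.035 and 0.035 m and z of ring_c in the frame of outer_leg between -0.04 and 0 m and angle between ring_c's own z axis and vertical between 0.9 and 2.24 rad and contact force between the fingers and ring below 0.1 N), for 0.2 s.
2. the ring has been slid round the crank onto the inner leg (y of ring_c in the frame of stop_face above -0.11 m and x of ring_c in the frame of stop_face between -0.035 and 0.035 m and z of ring_c in the frame of stop_face between -0.045 and 0.03 m), for 0.05 s.
At the end, for the whole second after the job is handed in: The ring hangs freely from the inner leg, at rest and upright (within 17 degrees of square to the leg), with its side no more than 7 mm short of the stop disc; flask, plate, cover and bottle are where they were (within 20 mm) (y of ring_c in the frame of stop_face between -0.017 and 0 m and x of ring_c in the frame of stop_face between -0.02 and 0.02 m and z of ring_c in the frame of stop_face between -0.035 and -0.015 m and angle between the z axis of ring_c and the y axis of stand, either way round below 0.3 rad and linear speed of ring below 0.02 m/s and distance of each of flask_c, plate_c, cover_c, bottle_c from where it was at the start of the episode below 0.02 m); the robot touches nothing.
It fails at once if the flask is moved (distance of flask_c from where it was at the start of the episode above 0.02 m).
It fails at once if the well plate is moved (distance of plate_c from where it was at the start of the episode above 0.02 m).
It fails at once if the plate cover is moved (distance of cover_c from where it was at the start of the episode above 0.02 m).
It fails at once if the bottle is moved (distance of bottle_c from where it was at the start of the episode above 0.02 m).
It fails at once if the ring is dropped (linear speed of ring above 1.3 m/s).
It also fails if it takes over 54 s, if anything falls off the work surface, if the arm or the gripper's body presses on something with over 40 N, if the wrist force passes 120 N, or if a joint passes its speed limit or range.

## Working session

There is one attempt and no reset: what is moved stays moved. The work goes in short steps, Python scripts to look and compute and a tool call to move; the robot and the scene stay as the last step left them, time stands still between calls to the robot, and variables do not carry over. Pictures are saved under pics/ and viewed, and the job is handed in when it is done.

Besides the shell and the picture viewer there is one more tool, called after "Call:" as name(argument=value, ...), one argument or row to a line, values as JSON. arm_command: Moves the arm, as the interface text tells. Its arguments: {"type":"object","properties":{"rows":{"type":"array","items":{"type":"array"}},"squeeze":{"type":"number"}},"required":["rows"]}

```bash
mkdir -p pics
python3 - <<'E'
from station import manip
import cv2
print(manip.sense())
for n in("side","top"):
    im=manip.snapshot(n); cv2.imwrite(f"pics/{n}0.png",im); print(n,manip.get_calibration(n))
E
```

```text
{'t': 0.0, 'q': array([ 1.09749048e+00,  5.28482067e-01,  1.43388059e+00, -1.45144298e-05,
        1.18142155e+00, -1.78499526e-01]), 'qd': array([-6.99051538e-04, -4.88980525e-04,  9.80405302e-04,  4.45009300e-05,
        6.94015896e-04, -3.04370213e-04]), 'tau': array([ 1.04452789e-03, -4.42355919e+01, -1.78028959e+01, -2.13160897e-04,
        8.29374825e-03, -8.55987878e-06]), 'tcp_pos': array([0.18125301, 0.59742149, 0.24133074]), 'tool_rot': array([ 1.46867130e-01,  9.89155622e-01, -1.04024797e-03, -3.44471321e-04]), 'force': array([ 0.33805297, -0.04962859,  0.85369402]), 'ft_torque': array([-0.0170704 , -0.0193133 ,  0.00989675]), 'finger_gap': 0.9980790706904308}
side {'fovy': 45.39963096389128, 'cx': 320.90102370823547, 'cy': 197.19283694970835, 'R': array([[ 0.98624452, -0.1647842 , -0.01295783],
       [-0.13580179, -0.7630968 , -0.63185532],
       [ 0.09423169,  0.62492355, -0.77497803]]), 't': array([-0.50520512,  0.15416994,  1.59433149])}
top {'fovy': 52.93396046258864, 'cx': 315.7646094069652, 'cy': 199.0173987051629, 'R': array([[ 0.01597958, -0.99986282, -0.00435736],
       [-0.99937949, -0.01583474, -0.03146265],
       [ 0.03138934,  0.00485742, -0.99949543]]), 't': array([-0.007623  ,  0.52461704,  1.20643967])}
```

View pics/side0.png

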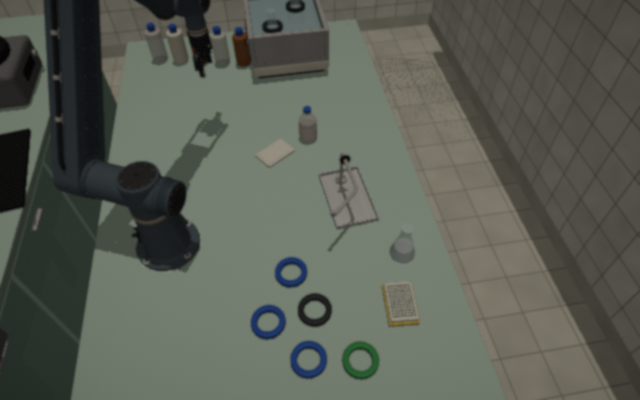

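View pics/top0.png

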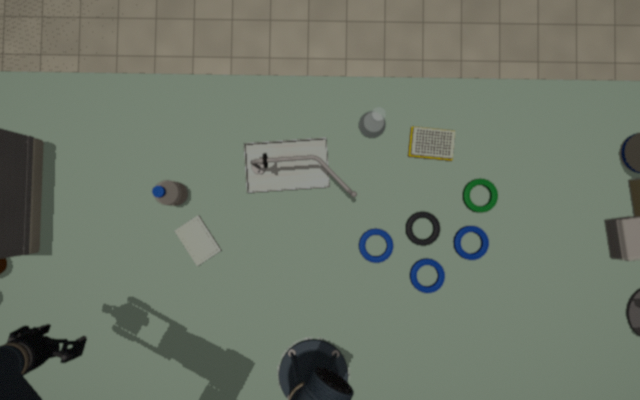

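The top view shows the dark grey ring at (423,228). The blue rings are at (376,245), (427,275) and (471,242), and the green one at (480,195). Two more dark rings sit in the water bath (side view (273,26) and (296,5)). The task says the ring is out of the bath and lying on the bench, so (423,228) fits. I'll confirm it in a crop and measure.

```bash
cat > h.py <<'E'
import numpy as np, cv2
from station import manip
def cal(n):
    c=manip.get_calibration(n); f=200/np.tan(np.radians(c["fovy"])/2); return f,c["cx"],c["cy"],np.array(c["R"]),np.array(c["t"])
def ray(n,u,v):
    f,cx,cy,R,t=cal(n); d=R.T@np.array([(u-cx)/f,(v-cy)/f,1]); return -R.T@t,d/np.linalg.norm(d)
def plane(n,u,v,z):
    o,d=ray(n,u,v); return o+d*(z-o[2])/d[2]
def tri(a,b):
    o1,d1=ray("top",*a);o2,d2=ray("side",*b)
    A=np.stack([d1,-d2],1); s=np.linalg.lstsq(A,o2-o1,rcond=None)[0]
    p,q=o1+d1*s[0],o2+d2*s[1]; return (p+q)/2,np.linalg.norm(p-q)
def proj(n,X):
    f,cx,cy,R,t=cal(n); c=R@np.array(X)+t; return np.array([f*c[0]/c[2]+cx,f*c[1]/c[2]+cy])
E
python3 - <<'E'
from h import *
t=cv2.imread("pics/top0.png"); s=cv2.imread("pics/side0.png")
a=cv2.resize(t[130:260,235:500],None,fx=3,fy=3,interpolation=cv2.INTER_CUBIC); cv2.imwrite("pics/c1.png",a)
b=cv2.resize(s[140:340,240:440],None,fx=3,fy=3,interpolation=cv2.INTER_CUBIC); cv2.imwrite("pics/c2.png",b)
for n,im,box in(("top",t,(400,205,446,252)),("side",s,(292,288,338,332))):
    x0,y0,x1,y1=box; m=(im[y0:y1,x0:x1].max(2)<75).astype(np.uint8)
    cs,_=cv2.findContours(m,cv2.RETR_EXTERNAL,cv2.CHAIN_APPROX_NONE); c=max(cs,key=cv2.contourArea)
    e=cv2.fitEllipse(c); u,v=e[0][0]+x0,e[0][1]+y0; print(n,u,v,e[1],e[2],plane(n,u,v,.01))
E
```

```text
top 422.3863925933838 228.13531494140625 (32.88341522216797, 33.539085388183594) 107.54447937011719 [ 0.44205195 -0.32146937  0.01      ]
side 314.3160400390625 309.7254943847656 (32.66334533691406, 33.294368743896484) 67.93062591552734 [ 0.43835516 -0.32391994  0.01      ]
```

View pics/c1.png

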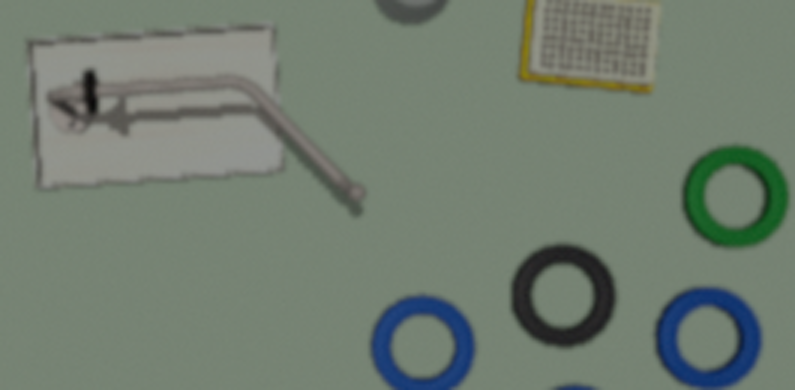

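View pics/c2.png

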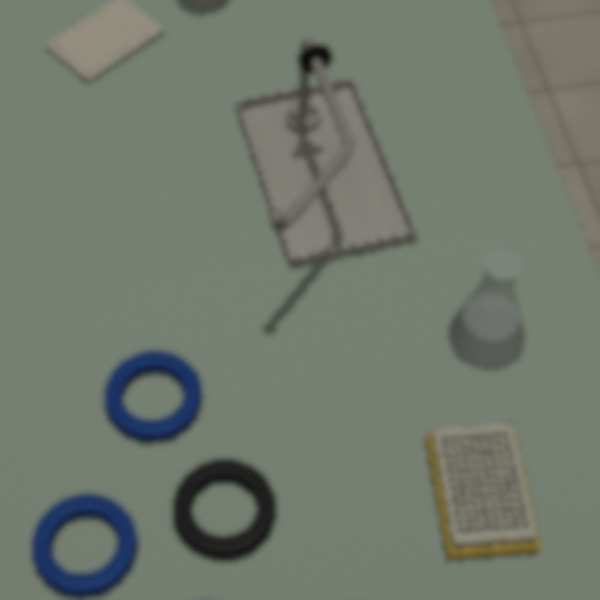

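The dark grey, non-blue, non-green ring at top (422,228) is confirmed: outside diameter about 33 px, which is about 104 mm. Both views put it near (0.440,-0.3225). Next I'll measure the stand.

Run:
```python
from h import *
t=cv2.imread("pics/top0.png"); s=cv2.imread("pics/side0.png")
def crop(im,x0,y0,x1,y1,k,fn):
    a=cv2.resize(im[y0:y1,x0:x1],None,fx=k,fy=k,interpolation=cv2.INTER_CUBIC)
    a=cv2.convertScaleAbs(a,alpha=1.4)
    for x in range(x0,x1,10): cv2.line(a,((x-x0)*k,0),((x-x0)*k,8),(0,0,255),1); cv2.putText(a,str(x),((x-x0)*k,20),0,.35,(0,0,255),1)
    for y in range(y0,y1,10): cv2.line(a,(0,(y-y0)*k),(8,(y-y0)*k),(0,0,255),1); cv2.putText(a,str(y),(8,(y-y0)*k+4),0,.35,(0,0,255),1)
    cv2.imwrite(fn,a)
crop(t,240,130,370,210,6,"pics/c3.png"); crop(s,310,145,385,225,7,"pics/c4.png")
```

```text
(no output)
```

View pics/c3.png

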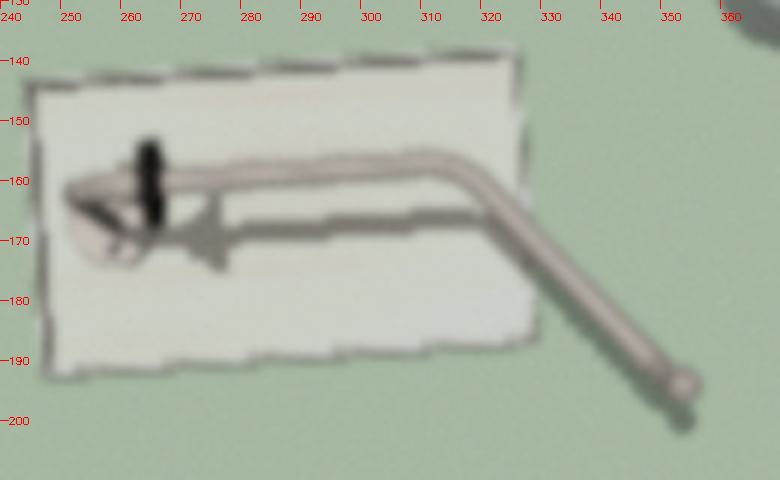

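View pics/c4.png

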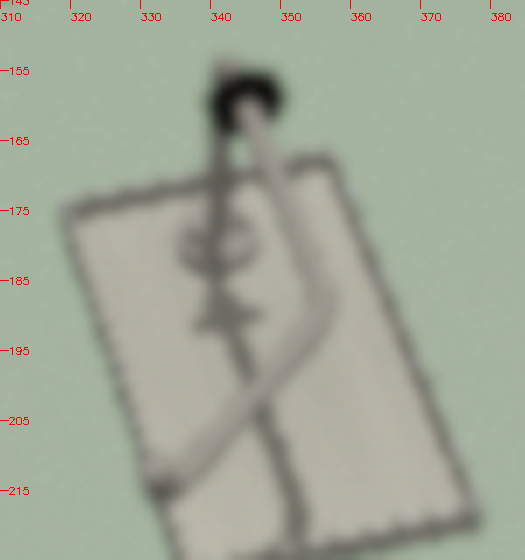

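Run:
```python
from h import *
print("ball",tri((353.8,194),(332.8,214.3)), plane("top",353.8,194,.18))
print("disc",tri((264.8,160.4),(345.2,159.6)))
def isect(a,b,c,d):
    l=np.cross(np.cross([*a,1],[*b,1]),np.cross([*c,1],[*d,1])); return l[:2]/l[2]
ck=isect((270,160.2),(306,157.6),(325,167.5),(346,188.6)); print("ck",ck,plane("top",*ck,.15))
for p in((264.8,160.4),(270,160.2),(306,157.6),(325,167.5),(346,188.6)): print(p,plane("top",*p,.15))
tr=[plane("top",*p,.02)[:2] for p in((244.5,144),(326,138.8),(329.5,187),(248,192.7))]
for i in range(4):
    d=tr[(i+1)%4]-tr[i]; print(tr[i],np.linalg.norm(d),np.degrees(np.arctan2(d[1],d[0])))
print("foot by tri top of upright",tri((250.8,161.5),(341,154)))
# model check
def model(c,yaw):
    R=np.array([[np.cos(yaw),-np.sin(yaw)],[np.sin(yaw),np.cos(yaw)]])
    a=np.radians(50); d=R@np.array([-np.sin(a),-np.cos(a)]); inn=R@[0,1]
    P={"crank":[*c,.15],"stop":[*(c+inn*.132),.15],"foot150":[*(c+inn*.175),.15],"leg":[*(c+d*.0625),.15],"ball":[*(c+d*.141),.18],"up":[*(c+d*.125),.15]}
    return P
for yaw in(-.05,-.06,-.07):
  for k,X in model(plane("top",*ck,.15)[:2],yaw).items(): print(yaw,k,np.round(X,4),proj("top",X).round(1),proj("side",X).round(1))
```

```text
ball (array([ 0.53444224, -0.0997587 ,  0.16735052]), np.float64(6.873422217237358e-06)) [ 0.53387129 -0.098625    0.18      ]
disc (array([0.62172359, 0.13896974, 0.14512908]), np.float64(0.0009732868944243761))
ck [314.53352985 156.98368951] [0.6328386  0.00513529 0.15      ]
(264.8, 160.4) [0.62159765 0.13827251 0.15      ]
(270, 160.2) [0.62235052 0.12434038 0.15      ]
(306, 157.6) [0.63082925 0.02797312 0.15      ]
(325, 167.5) [ 0.60501426 -0.02333495  0.15      ]
(346, 188.6) [ 0.54934476 -0.08029674  0.15      ]
[0.68655241 0.2177772 ] 0.24577153113908107 -85.45971150157035
[ 0.70600771 -0.02722308] 0.14558031166643498 -174.9991078278839
[ 0.56098157 -0.0399135 ] 0.24492411045177118 94.9070106577675
[0.54003105 0.20411292] 0.1471571383856444 5.32787398076609
foot by tri top of upright (array([0.61739363, 0.17879852, 0.13336343]), np.float64(0.005404444560769824))
-0.05 crank [0.6328 0.0051 0.15  ] [314.5 157. ] [356.9 187.7]
-0.05 stop [0.6394 0.137  0.15  ] [265.4 153.8] [350.6 158.3]
-0.05 foot150 [0.6416 0.1799 0.15  ] [249.4 152.7] [348.7 149.4]
-0.05 leg [ 0.583  -0.032
[... 228 characters left out ...]
]
-0.06 stop [0.6408 0.1369 0.15  ] [265.5 153.3] [351.  158.3]
-0.06 foot150 [0.6433 0.1798 0.15  ] [249.5 152.1] [349.2 149.4]
-0.06 leg [ 0.5826 -0.0321  0.15  ] [328.1 175.9] [343.9 198.7]
-0.06 ball [ 0.5196 -0.0789  0.18  ] [346.1 199.4] [326.8 207.1]
-0.06 up [ 0.5324 -0.0693  0.15  ] [341.8 194.9] [330.4 210.1]
-0.07 crank [0.6328 0.0051 0.15  ] [314.5 157. ] [356.9 187.7]
-0.07 stop [0.6421 0.1368 0.15  ] [265.5 152.8] [351.4 158.3]
-0.07 foot150 [0.6451 0.1797 0.15  ] [249.5 151.4] [349.7 149.3]
-0.07 leg [ 0.5823 -0.0316  0.15  ] [328. 176.] [343.8 198.6]
-0.07 ball [ 0.5188 -0.0777  0.18  ] [345.7 199.7] [326.4 206.8]
-0.07 up [ 0.5317 -0.0683  0.15  ] [341.4 195.1] [330.1 209.8]
```

Run:
```python
from h import *
from scipy.optimize import least_squares
def model(p):
    x,y,yaw,h=p; c=np.array([x,y])
    R=np.array([[np.cos(yaw),-np.sin(yaw)],[np.sin(yaw),np.cos(yaw)]])
    a=np.radians(50); d=R@np.array([-np.sin(a),-np.cos(a)]); inn=R@[0,1]
    return {"crank":[*c,h],"disc":[*(c+inn*.137),h],"leg":[*(c+d*.0625),h],"ball":[*(c+d*.141),h+.03],"up":[*(c+d*.125),h],"stop":[*(c+inn*.132),h]}
obs=[("top","ball",(353.8,194)),("side","ball",(332.8,214.3)),("top","disc",(264.8,160.4)),("side","disc",(345.2,159.6)),("top","crank",(314.5,157)),("side","crank",(357,189))]
def res(p):
    m=model(p); return np.concatenate([proj(n,m[k])-np.array(o) for n,k,o in obs])
for hf in (0,1):
    r=least_squares(lambda q:res([*q[:3],.15 if hf else q[3]]),[.633,.005,.085,.15]); print(r.x,r.fun.round(1))
    m=model([*r.x[:3],.15 if hf else r.x[3]])
    for k in m: print(k,np.round(m[k],4))
```

```text
[0.63394053 0.00289421 0.0954798  0.14219323] [-0.6 -0.3  0.1 -1.5  0.   0.6 -0.1  0.5  0.9 -0.   0.3  0.8]
crank [0.6339 0.0029 0.1422]
disc [0.6209 0.1393 0.1422]
leg [ 0.5901 -0.0417  0.1422]
ball [ 0.5351 -0.0976  0.1722]
up [ 0.5463 -0.0862  0.1422]
stop [0.6214 0.1343 0.1422]
[0.63304414 0.00097301 0.09582168 0.15      ] [ 0.4 -0.1 -0.1 -2.6  0.3  0.6 -0.2 -0.6  1.6 -0.1  0.3 -0.3]
crank [0.633 0.001 0.15 ]
disc [0.6199 0.1373 0.15  ]
leg [ 0.5892 -0.0436  0.15  ]
ball [ 0.5342 -0.0996  0.18  ]
up [ 0.5454 -0.0882  0.15  ]
stop [0.6204 0.1324 0.15  ]
```

The ring is at (0.440,-0.3225). The two-view fit puts the ball at about (0.534,-0.099), the crank at (0.633,0.002) and the stop face at (0.621,0.133), with a rod height of 0.142–0.15 and a yaw of 0.0955. Next I'll move above the ring. The jaws go radially on its (0.714,-0.70) side, across the outer leg, so no turn is needed later.

Call:
arm_command(
  rows=[
    [[34, -50, 0], -0.114, 0],
    [[34, -50, 0], -0.114, 0],
    [[34, -50, 0], -0.114, 0],
    [[34, -50, 0], -0.114, 0],
    [[34, -50, 0], -0.114, 0],
    [[34, -50, 0], -0.114, 0],
    [[33, -49, 0], -0.114, 0],
    [[32, -48, 0], -0.114, 0],
    [[2, -55, 0], -0.114, 0],
    [[2, -55, 0], -0.114, 0],
    [[2, -55, 0], -0.114, 0],
    [[2, -55, 0], -0.114, 0],
  ],
  squeeze=60,
)

```text
t: 1.6
tcp_pos: [0.4583, -0.0207, 0.2422]
tool_rot: [0.74, 0.672, -0.0, -0.0]
force: [0.3, -0.2, -0.1]
finger_gap: 0.5
```

Call:
arm_command(
  rows=[
    [[2, -55, 0], -0.114, 0],
    [[2, -55, 0], -0.114, 0],
    [[2, -55, 0], -0.114, 0],
    [[2, -55, 0], -0.114, 0],
    [[2, -55, 0], -0.114, 0],
    [[2, -57, 0], -0.114, 0],
    [[0, 0, -60], 0, 0],
    [[0, 0, -60], 0, 0],
    [[0, 0, 0], 0, 0],
    [[0, 0, 0], 0, 0],
  ],
)

```text
t: 2.85
tcp_pos: [0.4714, -0.3517, 0.1238]
tool_rot: [0.922, 0.387, 0.0, 0.001]
force: [-0.4, -0.4, 1.1]
finger_gap: 0.5
```

```bash
cat > look.py <<'E'
import sys
from h import *
def go(tag,x,y,z,top=60,side=60):
    s=manip.sense(); q=s["tool_rot"]
    from scipy.spatial.transform import Rotation as Ro
    yv=Ro.from_quat(q).as_matrix()[:,1]
    print(round(s["t"],2),s["tcp_pos"].round(4),"yaw",round(float(np.degrees(np.arctan2(yv[1],yv[0]))),1),"F",s["force"].round(1),"gap",round(float(s["finger_gap"]),3))
    out=[]
    for n in("top","side"):
        im=manip.snapshot(n); cv2.imwrite(f"pics/{tag}_{n}.png",im)
        u,v=proj(n,(x,y,z)).astype(int); a=im[max(v-40,0):v+40,max(u-40,0):u+40]
        k=5; a=cv2.convertScaleAbs(cv2.resize(a,(400,400),interpolation=cv2.INTER_CUBIC),alpha=1.5)
        for i in range(8): 
            cv2.putText(a,str(u-40+i*10),(i*50,10),0,.35,(0,0,255),1); cv2.putText(a,str(v-40+i*10),(0,i*50+4),0,.35,(0,0,255),1)
        out.append(a)
    cv2.imwrite(f"pics/{tag}.png",np.hstack(out))
if __name__=="__main__": go(sys.argv[1],*map(float,sys.argv[2:5]))
E
python3 look.py a1 .44 -.32 .05
```

```text
2.85 [ 0.4714 -0.3517  0.1238] yaw -44.4 F [-0.4 -0.4  1.1] gap 0.5
```

View pics/a1.png

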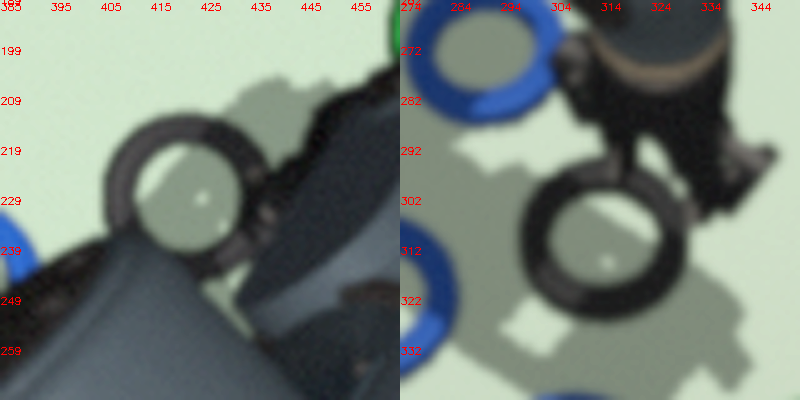

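The ring (centre about (423,228) top, (314,310) side) lies under the jaws, with the gripper on its right side. I'll descend and grip.

Call:
arm_command(
  rows=[
    [[0, 0, -40], 0, 0],
    [[0, 0, -40], 0, 0],
    [[0, 0, -20], 0, 0],
    [[0, 0, -9], 0, 0],
    [[0, 0, 0], 0, 0],
  ],
)

```text
t: 3.58
tcp_pos: [0.4714, -0.3517, 0.0147]
tool_rot: [0.922, 0.387, 0.0, 0.001]
force: [0.0, 0.5, -0.8]
finger_gap: 0.498
```

```bash
python3 look.py a2 .44 -.32 .03
```

```text
3.58 [ 0.4714 -0.3517  0.0147] yaw -44.4 F [ 0.   0.5 -0.8] gap 0.498
```

View pics/a2.png

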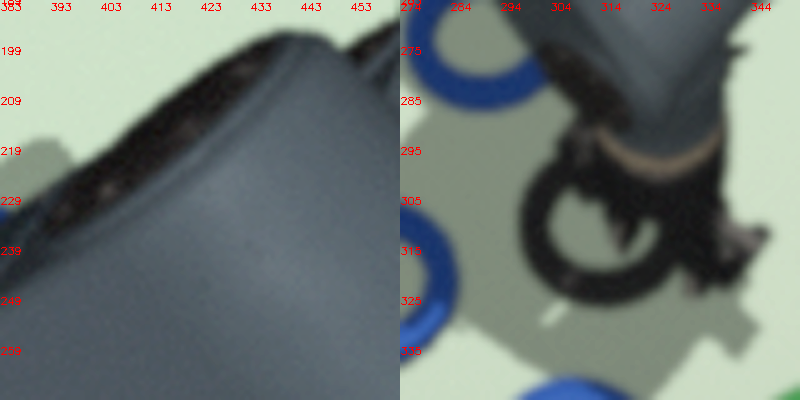

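The side view shows one finger in the hole (~(317,308)) and the other outside (~(332,312)). Closing now.

Call:
arm_command(
  rows=[
    [[0, 0, 0], 0, 1],
    [[0, 0, 0], 0, 1],
    [[0, 0, 0], 0, 1],
    [[0, 0, 0], 0, 1],
    [[0, 0, 20], 0, 1],
    [[0, 0, 50], 0, 1],
    [[0, 0, 60], 0, 1],
    [[0, 0, 60], 0, 1],
    [[0, 0, 20], 0, 1],
    [[0, 0, 0], 0, 1],
  ],
  squeeze=60,
)

```text
t: 4.92
tcp_pos: [0.4711, -0.3515, 0.2261]
tool_rot: [0.922, 0.387, 0.001, 0.003]
force: [0.9, -0.3, -3.4]
finger_gap: 0.229
```

```bash
python3 look.py a3 .44 -.32 .22
```

```text
4.92 [ 0.4711 -0.3515  0.2261] yaw -44.5 F [ 0.9 -0.3 -3.4] gap 0.229
```

View pics/a3.png

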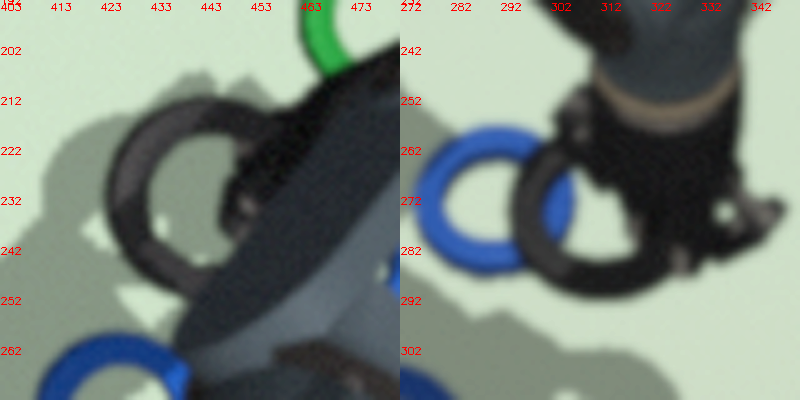

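Call:
arm_command(
  rows=[
    [[20, 44, 4], 0, 1],
    [[20, 45, 4], 0, 1],
    [[20, 45, 2], 0, 1],
    [[21, 45, 0], 0, 1],
    [[20, 44, 0], 0, 1],
    [[0, 0, 0], 0, 1],
    [[0, 0, 0], 0, 1],
  ],
)

```text
t: 5.9
tcp_pos: [0.5705, -0.1278, 0.2315]
tool_rot: [0.922, 0.387, -0.002, -0.001]
force: [0.6, -1.1, -3.3]
finger_gap: 0.228
```

```bash
python3 look.py a4 .54 -.1 .2
```

```text
5.9 [ 0.5705 -0.1278  0.2315] yaw -44.4 F [ 0.6 -1.1 -3.3] gap 0.228
```

View pics/a4.png

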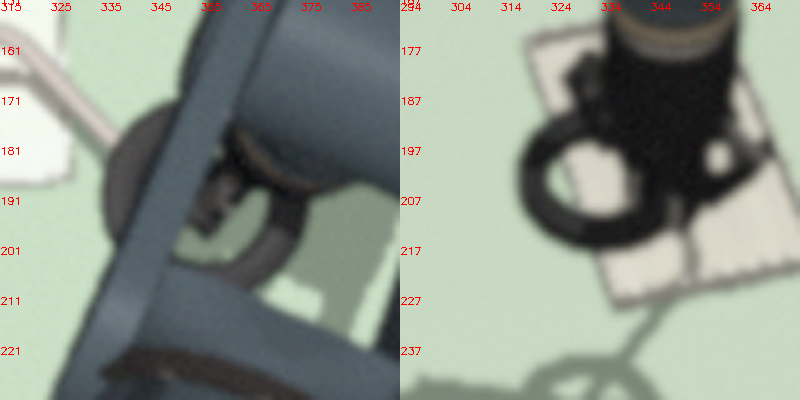

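Run:
```python
from h import *
s=manip.sense();p=s["tcp_pos"]; c=p-np.array([.03,-.0294,.003]);print(c)
for n in("top","side"):
    print(n,"ringc exp",proj(n,c).round(1),"ball",proj(n,(.5345,-.0985,.176)).round(1))
print(plane("top",356,190.4,.228))
# fit ring in both views
for n,b in(("side",(310,170,340,222)),):
    im=cv2.imread(f"pics/a4_{n}.png"); x0,y0,x1,y1=b
    cv2.imwrite("pics/a4z.png",cv2.convertScaleAbs(cv2.resize(im[165:235,300:380],None,fx=10,fy=8,interpolation=cv2.INTER_CUBIC),alpha=2.2))
```

```text
[ 0.54071218 -0.09947175  0.22925737]
top ringc exp [356.  190.4] ball [353.6 193.8]
side ringc exp [335.  201.2] ball [332.8 212.2]
[ 0.54070208 -0.09965187  0.228     ]
```

View pics/a4z.png

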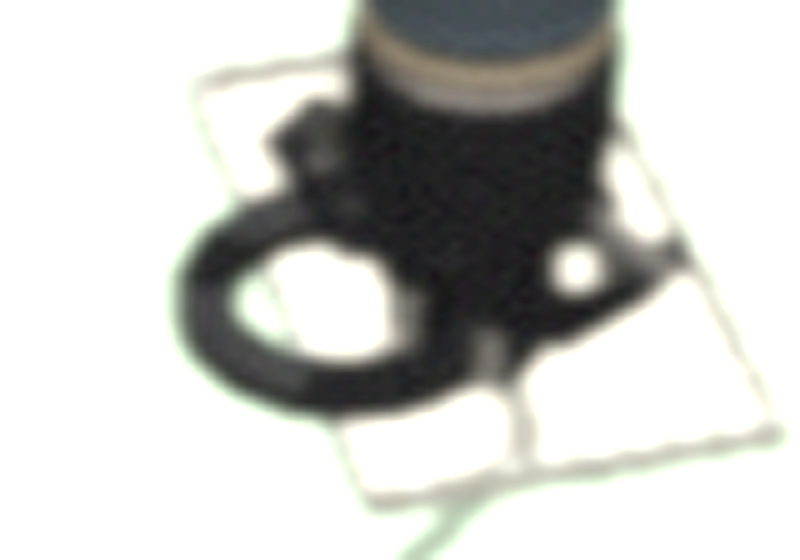

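The measured ring centre (356,190) in top matches the expected spot, and the ring is level above the ball. I'll lower it over the free end in small steps and watch the force.

Call:
arm_command(
  rows=[
    [[0, 0, -15], 0, 1],
    [[0, 0, -15], 0, 1],
    [[0, 0, -10], 0, 1],
    [[0, 0, -5], 0, 1],
    [[0, 0, 0], 0, 1],
  ],
)

```text
t: 6.62
tcp_pos: [0.5714, -0.1279, 0.1878]
tool_rot: [0.922, 0.387, -0.0, -0.0]
force: [-0.7, -0.0, -2.8]
finger_gap: 0.228
```

```bash
python3 look.py a5 .54 -.1 .18
```

```text
6.62 [ 0.5714 -0.1279  0.1878] yaw -44.5 F [-0.7 -0.  -2.8] gap 0.228
```

View pics/a5.png

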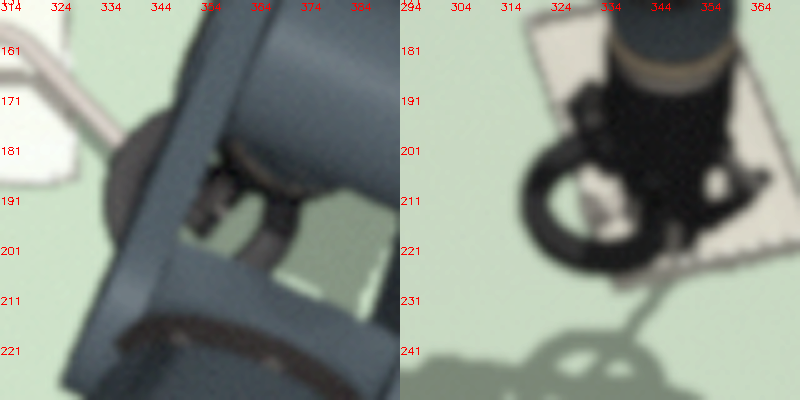

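The side view shows the ball inside the hole at about (333,212), clear of the rim and finger. I'll keep lowering to contact.

Call:
arm_command(
  rows=[
    [[0, 0, -6], 0, 1],
    [[0, 0, -6], 0, 1],
    [[0, 0, -4], 0, 1],
    [[0, 0, 0], 0, 1],
  ],
)

```text
t: 7.22
tcp_pos: [0.5712, -0.1278, 0.1718]
tool_rot: [0.922, 0.387, -0.0, -0.0]
force: [-0.2, 0.7, -3.1]
finger_gap: 0.224
```

Call:
arm_command(
  rows=[
    [[0, 0, -3], 0, 1],
    [[0, 0, -3], 0, 1],
    [[0, 0, 0], 0, 1],
  ],
  squeeze=40,
)

```text
t: 7.6
tcp_pos: [0.5723, -0.1282, 0.1681]
tool_rot: [0.922, 0.387, 0.001, 0.001]
force: [-1.3, 0.1, 6.8]
finger_gap: 0.227
```

Contact came at TCP z of about 0.169, so the rod axis is near 0.15, which agrees. Now I'll lower further with a light grip so the ring tilts in the pads.

Call:
arm_command(
  rows=[
    [[0, 0, -4], 0, 1],
    [[0, 0, -4], 0, 1],
    [[0, 0, -4], 0, 1],
    [[0, 0, 0], 0, 1],
  ],
  squeeze=25,
)

```text
t: 8.1
tcp_pos: [0.5722, -0.1289, 0.1568]
tool_rot: [0.922, 0.387, 0.001, 0.001]
force: [-2.6, -2.3, 11.3]
finger_gap: 0.231
```

```bash
python3 look.py a6 .54 -.1 .16
```

```text
8.1 [ 0.5722 -0.1289  0.1568] yaw -44.4 F [-2.6 -2.3 11.3] gap 0.231
```

View pics/a6.png

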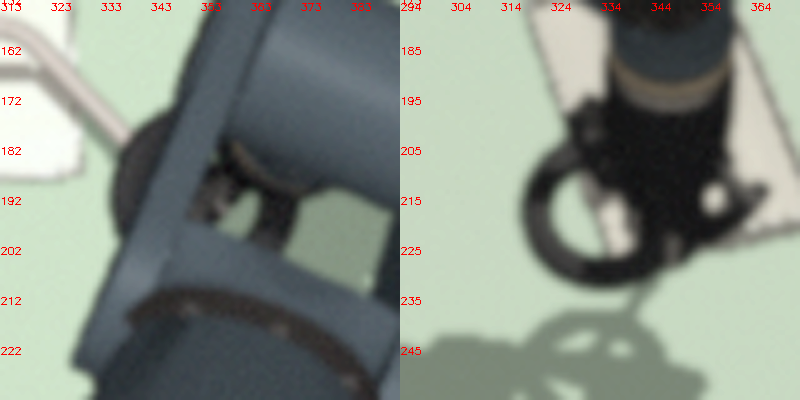

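The side view shows the ring tilting as intended, with its lower edge at about row 232. Continuing.

Call:
arm_command(
  rows=[
    [[0, 0, -4], 0, 1],
    [[0, 0, -4], 0, 1],
    [[0, 0, -4], 0, 1],
    [[0, 0, -4], 0, 1],
    [[0, 0, 0], 0, 1],
  ],
  squeeze=25,
)

```text
t: 8.82
tcp_pos: [0.574, -0.1284, 0.1433]
tool_rot: [0.922, 0.387, 0.003, 0.002]
force: [-2.3, -0.4, 20.4]
finger_gap: 0.228
```

```bash
python3 look.py a7 .54 -.1 .15
```

```text
8.82 [ 0.574  -0.1284  0.1433] yaw -44.5 F [-2.3 -0.4 20.4] gap 0.228
```

View pics/a7.png

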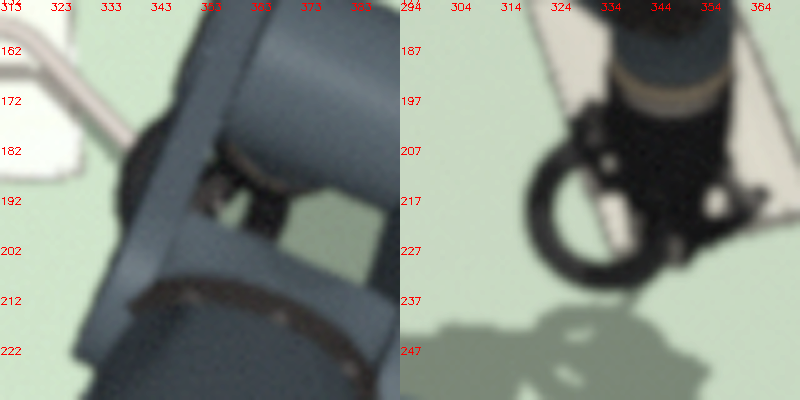

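The force has risen to 20 N with the ring well tilted and hooked behind the upturn. I'll ease up slightly and open a little to let it go.

Call:
arm_command(
  rows=[
    [[0, 0, 3], 0, 1],
    [[0, 0, 0], 0, 0.4],
    [[0, 0, 0], 0, 0.3],
    [[0, 0, 0], 0, 0.3],
    [[0, 0, 0], 0, 0.25],
  ],
)

```text
t: 9.55
tcp_pos: [0.5774, -0.1323, 0.1445]
tool_rot: [0.922, 0.387, 0.005, 0.007]
force: [6.4, -7.7, 5.2]
finger_gap: 0.373
```

```bash
python3 look.py a8 .54 -.1 .15
```

```text
9.55 [ 0.5774 -0.1323  0.1445] yaw -44.4 F [ 6.4 -7.7  5.2] gap 0.373
```

View pics/a8.png

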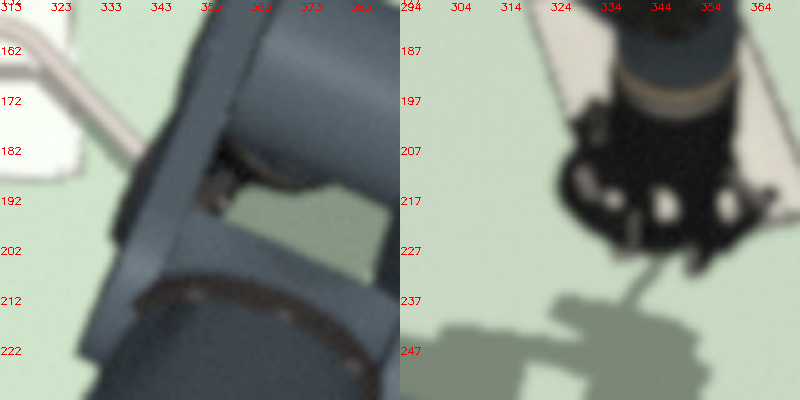

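The ring swung down, but the inner finger is pressing sideways on the rod (about 10 N along the lateral axis). I'll move 6 mm outward, then rise.

Call:
arm_command(
  rows=[
    [[3, -3, 0], 0, 0.25],
    [[3, -3, 0], 0, 0.25],
    [[0, 0, 3], 0, 0.25],
    [[0, 0, 5], 0, 0.25],
  ],
)

```text
t: 10.15
tcp_pos: [0.5766, -0.1333, 0.1488]
tool_rot: [0.922, 0.387, -0.001, -0.001]
force: [0.1, 0.4, 0.5]
finger_gap: 0.373
```

```bash
python3 look.py a9 .54 -.1 .15
```

```text
10.15 [ 0.5766 -0.1333  0.1488] yaw -44.4 F [0.1 0.4 0.5] gap 0.373
```

View pics/a9.png

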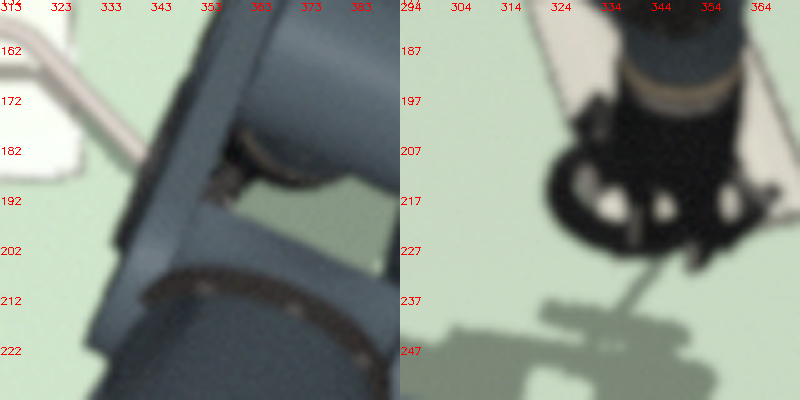

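Force is now zero, so the fingers are free. I'll rise out slowly.

Call:
arm_command(
  rows=[
    [[0, 0, 6], 0, 0.25],
    [[0, 0, 6], 0, 0.25],
    [[0, 0, 8], 0, 0.25],
    [[0, 0, 0], 0, 0.25],
  ],
)

```text
t: 10.75
tcp_pos: [0.5781, -0.1342, 0.1703]
tool_rot: [0.922, 0.387, 0.001, 0.001]
force: [0.2, -0.9, 0.5]
finger_gap: 0.374
```

Call:
arm_command(
  rows=[
    [[0, 0, 15], 0, 0.25],
    [[0, 0, 25], 0, 0.25],
    [[0, 0, 40], 0, 0.25],
    [[0, -40, 20], 0, 0.25],
    [[0, -50, 0], 0, 0.25],
    [[0, -50, 0], 0, 0.25],
    [[0, 0, 0], 0, 0.25],
  ],
)

```text
t: 11.62
tcp_pos: [0.5775, -0.278, 0.27]
tool_rot: [0.923, 0.385, 0.0, 0.001]
force: [0.1, -0.3, 0.4]
finger_gap: 0.374
```

```bash
python3 look.py b1 .56 -.07 .14
```

```text
11.62 [ 0.5775 -0.278   0.27  ] yaw -44.7 F [ 0.1 -0.3  0.4] gap 0.374
```

View pics/b1.png

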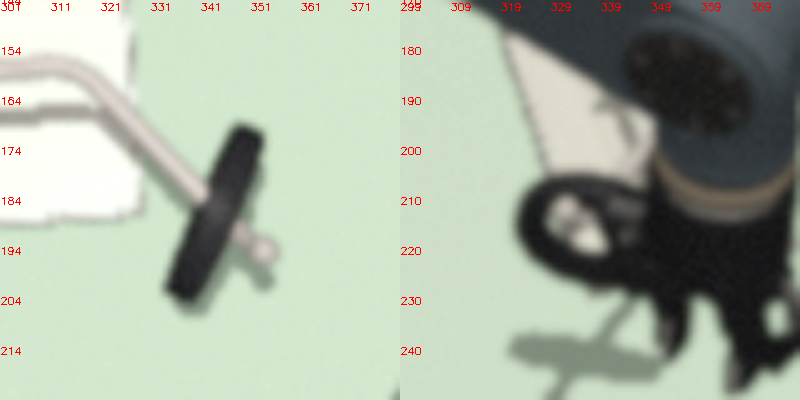

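The ring hangs on the outer leg in the top view, centre about (344,187.5), next to the upturn and yawed from square to the leg. I'll measure its pose for the regrasp.

Run:
```python
from h import *
im=cv2.imread("pics/b1_top.png"); x0,y0,x1,y1=328,162,358,212
m=(im[y0:y1,x0:x1].max(2)<62).astype(np.uint8)
cs,_=cv2.findContours(m,cv2.RETR_EXTERNAL,cv2.CHAIN_APPROX_NONE); c=max(cs,key=cv2.contourArea)+[x0,y0]
r=cv2.minAreaRect(c); b=cv2.boxPoints(r); print(r,b)
print("ctr",plane("top",*r[0],.124))
# long axis ends
e=[(b[i]+b[(i+1)%4])/2 for i in range(4)]
pr=max([(e[0],e[2]),(e[1],e[3])],key=lambda p:np.linalg.norm(p[0]-p[1]))
P=[plane("top",*p,.124) for p in pr]; print(P,np.linalg.norm(P[0]-P[1]),np.degrees(np.arctan2(*(P[0]-P[1])[[1,0]])))
```

```text
((343.763671875, 186.61985778808594), (7.696734428405762, 36.24913787841797), 24.443954467773438) [[332.76025 201.52739]
 [347.76025 168.52739]
 [354.7671  171.71233]
 [339.7671  204.71233]]
ctr [ 0.55619795 -0.0759257   0.124     ]
[array([ 0.60180194, -0.09584683,  0.124     ]), array([ 0.51070438, -0.05605278,  0.124     ])] 0.09940992201390585 -23.597098629872264
```

Call:
arm_command(
  rows=[
    [[2, 23, -5], -0.15, 0.15],
    [[2, 23, -5], -0.15, 0.15],
    [[1, 23, -5], -0.15, 0.15],
    [[2, 24, -5], -0.15, 0.15],
    [[1, 23, -5], -0.15, 0.15],
    [[2, 24, -5], -0.15, 0.15],
    [[1, 23, -5], -0.15, 0.15],
    [[2, 24, -5], -0.153, 0.15],
    [[0, 0, 0], 0, 0.15],
    [[0, 0, 0], 0, 0.15],
  ],
  squeeze=60,
)

```text
t: 12.98
tcp_pos: [0.5906, -0.0866, 0.2297]
tool_rot: [0.98, -0.201, 0.0, 0.0]
force: [-0.2, -1.1, 0.2]
finger_gap: 0.427
```

```bash
python3 look.py b2 .57 -.08 .16
```

```text
12.97 [ 0.5906 -0.0866  0.2297] yaw -113.2 F [-0.2 -1.1  0.2] gap 0.427
```

View pics/b2.png

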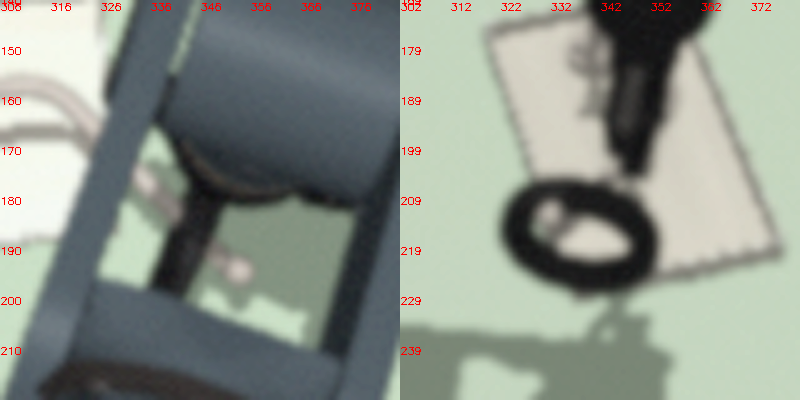

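Run:
```python
from h import *
print(proj("side",(.556,-.076,.124)),tri((343.76,186.6),(337.8,216.2)))
```

```text
[338.09770928 215.74002987] (array([ 0.55574599, -0.07598436,  0.12173207]), np.float64(0.0013060956428689735))
```

Call:
arm_command(
  rows=[
    [[-1, -4, -30], 0, 0.15],
    [[0, 0, -25], 0, 0.15],
    [[0, 0, 0], 0, 0.15],
  ],
)

```text
t: 13.45
tcp_pos: [0.5881, -0.0914, 0.1726]
tool_rot: [0.979, -0.203, -0.002, -0.0]
force: [0.2, -0.2, 0.2]
finger_gap: 0.423
```

```bash
python3 look.py b3 .57 -.08 .16
```

```text
13.45 [ 0.5881 -0.0914  0.1726] yaw -113.4 F [ 0.2 -0.2  0.2] gap 0.423
```

View pics/b3.png

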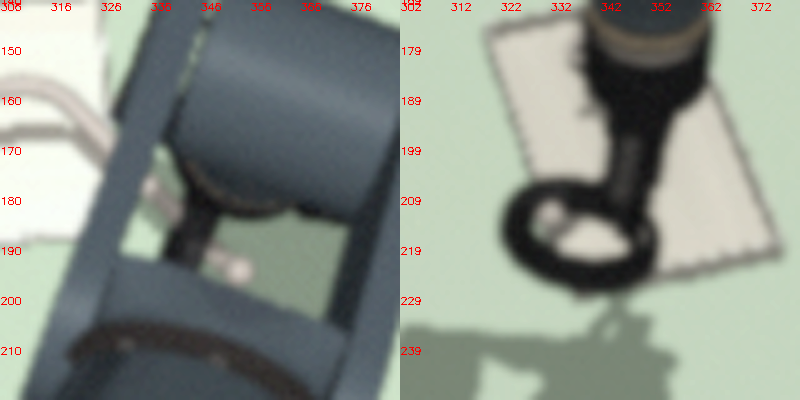

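Both views agree on the ring centre, (0.556,-0.076,0.122). The fingers straddle the rim on its outer side, so I'll descend and grip.

Call:
arm_command(
  rows=[
    [[1, 0, -12], 0, 0.15],
    [[0, 0, -12], 0, 0.15],
    [[0, 0, -6], 0, 0.15],
    [[0, 0, 0], 0, 0.15],
  ],
)

```text
t: 14.05
tcp_pos: [0.5901, -0.0907, 0.1435]
tool_rot: [0.979, -0.203, -0.001, -0.0]
force: [-0.3, 0.9, -0.5]
finger_gap: 0.423
```

Call:
arm_command(
  rows=[
    [[0, 0, 0], 0, 1],
    [[0, 0, 0], 0, 1],
    [[0, 0, 0], 0, 1],
    [[0, 0, 0], 0, 1],
  ],
)

```text
t: 14.55
tcp_pos: [0.5908, -0.091, 0.1446]
tool_rot: [0.979, -0.203, 0.0, 0.0]
force: [-0.1, -0.1, 1.0]
finger_gap: 0.222
```

```bash
python3 look.py b4 .57 -.08 .16
```

```text
14.55 [ 0.5908 -0.091   0.1446] yaw -113.4 F [-0.1 -0.1  1. ] gap 0.222
```

View pics/b4.png

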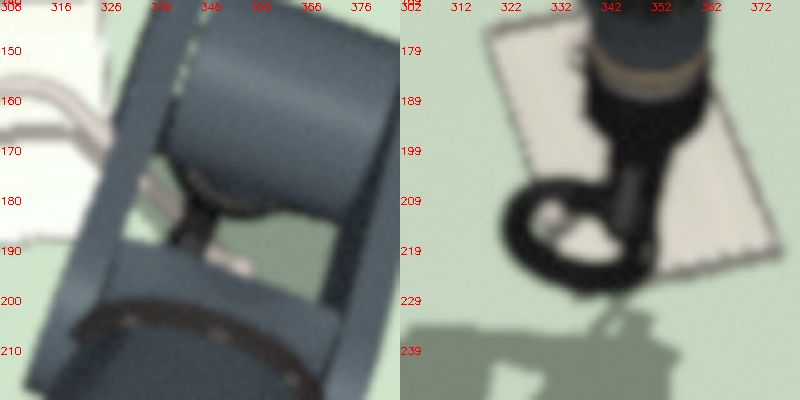

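The rim is gripped (gap about 19 mm, the ring's thickness). I'll lift 10 mm so the rod runs free in the hole, then slide along the outer leg.

Call:
arm_command(
  rows=[
    [[0, 0, 5], 0, 1],
    [[0, 0, 5], 0, 1],
    [[0, 0, 0], 0, 1],
    [[0, 0, 0], 0, 1],
  ],
)

```text
t: 15.15
tcp_pos: [0.5904, -0.0909, 0.1542]
tool_rot: [0.979, -0.203, -0.0, -0.0]
force: [0.1, 0.3, -3.4]
finger_gap: 0.221
```

Call:
arm_command(
  rows=[
    [[8, 8, 0], 0, 1],
    [[8, 8, 0], 0, 1],
    [[8, 8, 0], 0, 1],
    [[0, 0, 0], 0, 1],
  ],
)

```text
t: 15.65
tcp_pos: [0.6154, -0.066, 0.1542]
tool_rot: [0.979, -0.202, 0.0, -0.0]
force: [0.1, -0.4, -4.0]
finger_gap: 0.224
```

```bash
python3 look.py b5 .59 -.06 .16
```

```text
15.65 [ 0.6154 -0.066   0.1542] yaw -113.3 F [ 0.1 -0.4 -4. ] gap 0.224
```

View pics/b5.png

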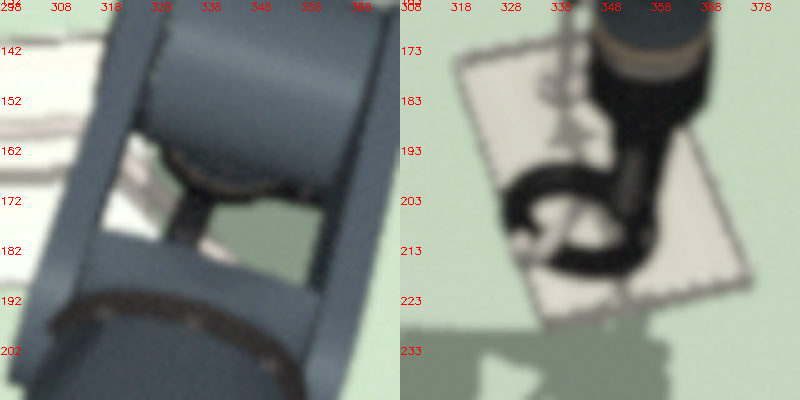

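The ring is carried on the rod with only its own weight (−3.5 to −4 N) and no contact. The ring is at about (336,202) in the side view, with the rod through it. On to and round the crank.

Call:
arm_command(
  rows=[
    [[8, 8, 0], 0, 1],
    [[8, 8, 0], 0, 1],
    [[8, 8, 0], 0, 1],
    [[9, 11, 0], 0.02, 1],
    [[9, 11, 0], 0.025, 1],
    [[8, 10, 0], 0.025, 1],
    [[0, 0, 0], 0, 1],
  ],
)

```text
t: 16.62
tcp_pos: [0.6652, -0.0099, 0.1542]
tool_rot: [0.986, -0.167, 0.0, -0.0]
force: [-0.8, -0.4, -2.9]
finger_gap: 0.222
```

```bash
python3 look.py b6 .63 .0 .15
```

```text
16.62 [ 0.6652 -0.0099  0.1542] yaw -109.3 F [-0.8 -0.4 -2.9] gap 0.222
```

View pics/b6.png

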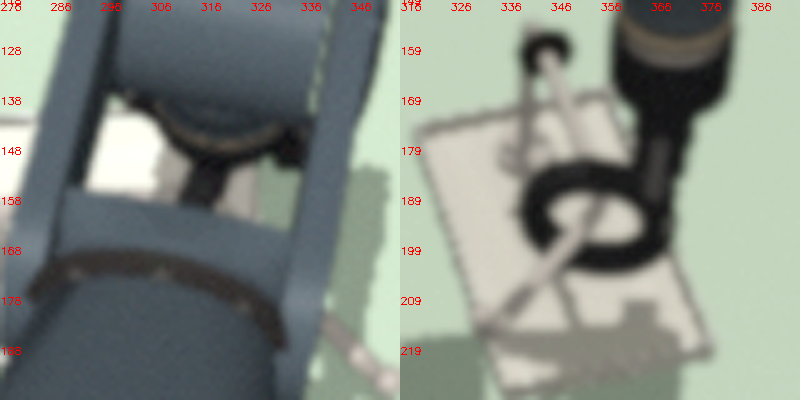

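The ring is at the crank (side view (356,192)) with the rod through the hole. No contact force. I'll go round onto the inner leg.

Call:
arm_command(
  rows=[
    [[1, 10, 0], 0.068, 1],
    [[0, 10, 0], 0.068, 1],
    [[1, 10, 0], 0.068, 1],
    [[0, 10, 0], 0.068, 1],
    [[0, 11, 0], 0.068, 1],
    [[-1, 12, 0], 0.032, 1],
    [[-1, 12, 0], 0.032, 1],
    [[-2, 11, 0], 0.032, 1],
    [[0, 0, 0], 0, 1],
  ],
)

```text
t: 17.85
tcp_pos: [0.6621, 0.0761, 0.1543]
tool_rot: [0.999, 0.05, -0.0, -0.0]
force: [0.2, 0.3, -2.8]
finger_gap: 0.225
```

```bash
python3 look.py b7 .63 .09 .15
```

```text
17.85 [0.6621 0.0761 0.1543] yaw -84.3 F [ 0.2  0.3 -2.8] gap 0.225
```

View pics/b7.png

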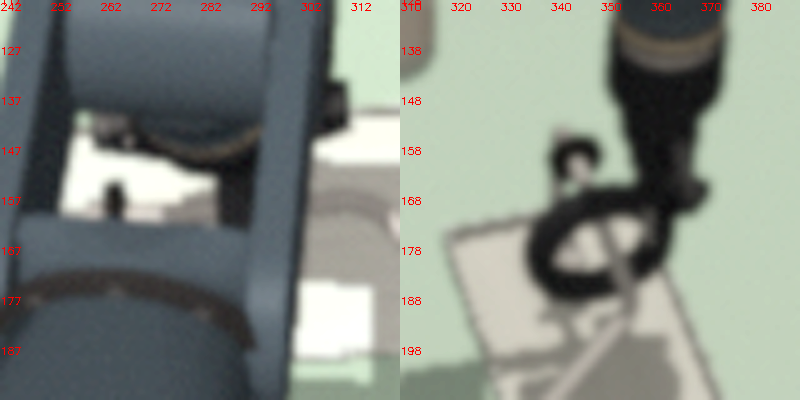

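Call:
arm_command(
  rows=[
    [[-1, 11, 0], 0, 1],
    [[-1, 11, 0], 0, 1],
    [[-1, 11, 0], 0, 1],
    [[-1, 10, 0], 0, 1],
    [[0, 0, 0], 0, 1],
  ],
)

```text
t: 18.58
tcp_pos: [0.6583, 0.1192, 0.1543]
tool_rot: [0.999, 0.05, -0.0, -0.0]
force: [-0.2, 0.2, -3.4]
finger_gap: 0.222
```

```bash
python3 look.py b8 .63 .12 .15
```

```text
18.57 [0.6583 0.1192 0.1543] yaw -84.3 F [-0.2  0.2 -3.4] gap 0.222
```

View pics/b8.png

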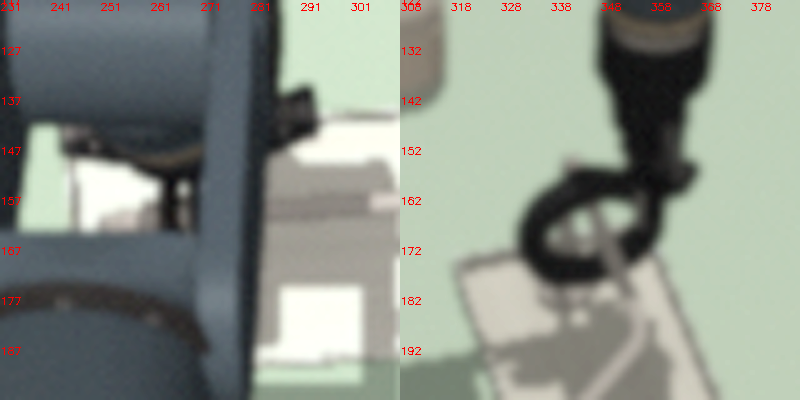

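No contact yet. I'll creep towards the disc, watching the y force.

Call:
arm_command(
  rows=[
    [[0, 3, 0], 0, 1],
    [[0, 2, 0], 0, 1],
    [[0, 0, 0], 0, 1],
  ],
)

```text
t: 19.05
tcp_pos: [0.6586, 0.123, 0.1543]
tool_rot: [0.999, 0.049, -0.0, -0.0]
force: [0.2, 0.4, -2.2]
finger_gap: 0.221
```

Call:
arm_command(
  rows=[
    [[0, 1.5, 0], 0, 1],
    [[0, 1.5, 0], 0, 1],
    [[0, 0, 0], 0, 1],
  ],
)

```text
t: 19.42
tcp_pos: [0.6585, 0.1261, 0.1543]
tool_rot: [0.999, 0.049, 0.0, 0.0]
force: [-0.3, -0.3, -3.1]
finger_gap: 0.219
```

Call:
arm_command(
  rows=[
    [[0, 1.5, 0], 0, 1],
    [[0, 1, 0], 0, 1],
    [[0, 0, 0], 0, 1],
  ],
)

```text
t: 19.8
tcp_pos: [0.6586, 0.1263, 0.1543]
tool_rot: [0.999, 0.049, -0.0, 0.002]
force: [-0.1, -5.9, -3.5]
finger_gap: 0.222
```

Call:
arm_command(
  rows=[
    [[0, 1, 0], 0, 1],
    [[0, 1, 0], 0, 1],
    [[0, 0, 0], 0, 1],
  ],
)

```text
t: 20.18
tcp_pos: [0.6586, 0.1264, 0.1544]
tool_rot: [0.999, 0.05, -0.001, 0.004]
force: [0.0, -11.5, -3.0]
finger_gap: 0.219
```

```bash
python3 look.py b9 .63 .12 .15
```

```text
20.18 [0.6586 0.1264 0.1544] yaw -84.3 F [  0.  -11.5  -3. ] gap 0.219
```

View pics/b9.png

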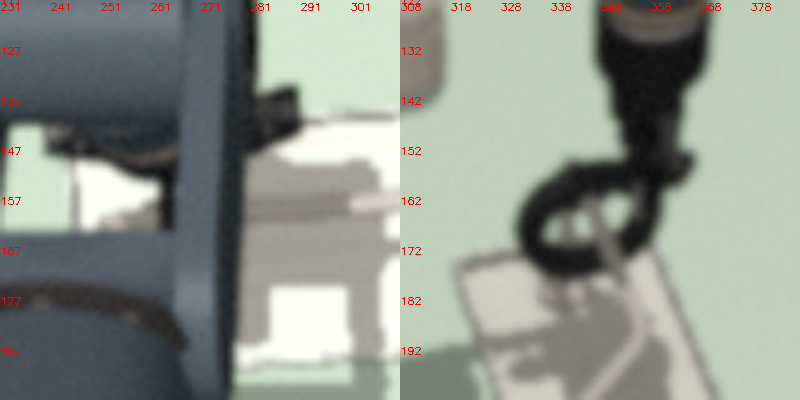

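Contact is firm: −11.5 N at TCP y = 0.126, so the ring face is at y ≈ 0.133, exactly the measured stop face. I'll ease the push and lower the ring back onto the rod.

Call:
arm_command(
  rows=[
    [[0, -2, 0], 0, 1],
    [[0, -1, 0], 0, 1],
    [[0, 0, -4], 0, 1],
    [[0, 0, -3], 0, 1],
    [[0, 0, 0], 0, 1],
  ],
)

```text
t: 20.9
tcp_pos: [0.6595, 0.1263, 0.1477]
tool_rot: [0.999, 0.049, 0.001, 0.001]
force: [1.5, -5.5, -2.0]
finger_gap: 0.216
```

Call:
arm_command(
  rows=[
    [[0, 0, -2], 0, 1],
    [[0, 0, -2], 0, 1],
    [[0, 0, 0], 0, 1],
  ],
)

```text
t: 21.28
tcp_pos: [0.6598, 0.1263, 0.1447]
tool_rot: [0.999, 0.049, 0.001, 0.001]
force: [-0.1, -5.5, 1.1]
finger_gap: 0.225
```

Call:
arm_command(
  rows=[
    [[0, -0.7, -0.5], 0, 1],
    [[0, 0, 0], 0, 1],
    [[0, 0, 0], 0, 0.45],
    [[0, 0, 0], 0, 0.35],
    [[0, 0, 0], 0, 0.25],
    [[0, 0, 0], 0, 0.2],
    [[0, 0, 0], 0, 0.2],
  ],
)

```text
t: 22.15
tcp_pos: [0.6585, 0.127, 0.1427]
tool_rot: [0.999, 0.049, -0.0, -0.0]
force: [-0.1, -0.6, -0.4]
finger_gap: 0.4
```

```bash
python3 look.py c5 .63 .12 .15
```

```text
22.15 [0.6585 0.127  0.1427] yaw -84.4 F [-0.1 -0.6 -0.4] gap 0.4
```

View pics/c5.png

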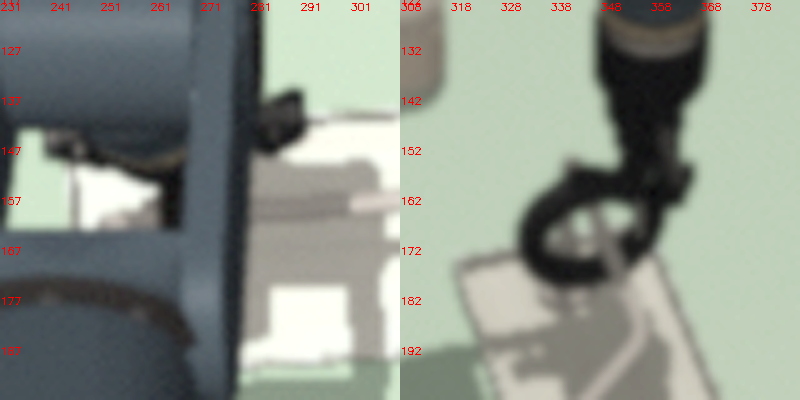

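Released with the force near zero, and the ring hangs in place. I'll raise straight up and move clear to look.

Call:
arm_command(
  rows=[
    [[0, 0, 8], 0, 0.2],
    [[0, 0, 12], 0, 0.2],
    [[0, 0, 20], 0, 0.2],
    [[0, 0, 40], 0, 0.2],
    [[0, 0, 40], 0, 0.2],
    [[-10, -50, 10], 0, 0.2],
    [[-20, -55, 0], 0, 0.2],
    [[-20, -55, 0], 0, 0.2],
    [[-20, -55, 0], 0, 0.2],
    [[0, -55, 0], 0, 0.2],
    [[0, 0, 0], 0, 0.2],
  ],
)

```text
t: 23.62
tcp_pos: [0.5888, -0.1476, 0.2742]
tool_rot: [0.999, 0.046, 0.001, 0.001]
force: [0.2, 0.6, -0.0]
finger_gap: 0.404
```

```bash
python3 look.py c6 .62 .11 .13
```

```text
23.62 [ 0.5888 -0.1476  0.2742] yaw -84.7 F [ 0.2  0.6 -0. ] gap 0.404
```

View pics/c6.png

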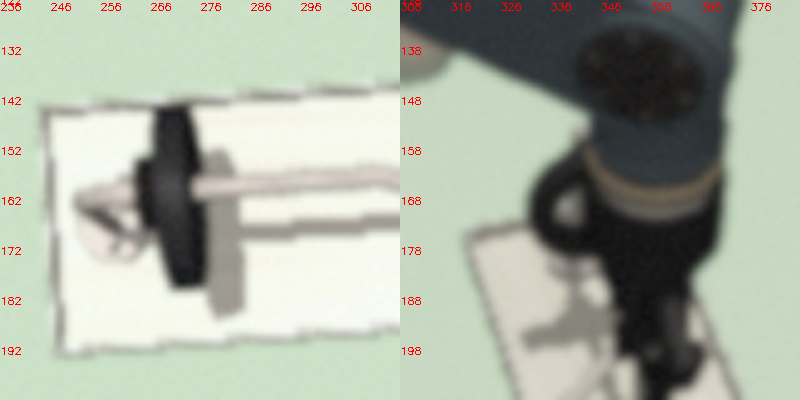

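The top view shows the ring square on the leg and flush with the disc (ring centre about (271,160), disc at (264,160)). Last checks: ring pose and steadiness, and the other objects.

Run:
```python
from h import *
im0=cv2.imread("pics/top0.png"); 
for i in range(2):
    im=manip.snapshot("top"); x0,y0,x1,y1=266,138,284,184
    m=(im[y0:y1,x0:x1].max(2)<62).astype(np.uint8); m[:,:1]=0
    cs,_=cv2.findContours(m,cv2.RETR_EXTERNAL,cv2.CHAIN_APPROX_NONE); c=max(cs,key=cv2.contourArea)+[x0,y0]
    r=cv2.minAreaRect(c); print(r,plane("top",*r[0],.124))
for n,b in dict(flask=(355,100,392,142),plate=(403,120,460,165),cover=(170,210,225,270),bottle=(148,175,192,212)).items():
    x0,y0,x1,y1=b; s,_=cv2.phaseCorrelate(*[cv2.cvtColor(k[y0:y1,x0:x1],6).astype(np.float32) for k in(im0,im)]); print(n,np.round(s,2),np.abs(im0[y0:y1,x0:x1].astype(int)-im[y0:y1,x0:x1]).mean().round(1))
cv2.imwrite("pics/fin.png",im)
```

```text
((272.0, 160.5), (35.0, 10.0), 90.0) [0.62490184 0.12197243 0.124     ]
((272.0, 160.5), (35.0, 10.0), 90.0) [0.62490184 0.12197243 0.124     ]
flask [-0.1   0.56] 27.2
plate [-3.89  0.59] 33.2
cover [-0.06 -0.03] 18.2
bottle [0.53 0.04] 15.4
```

View pics/fin.png

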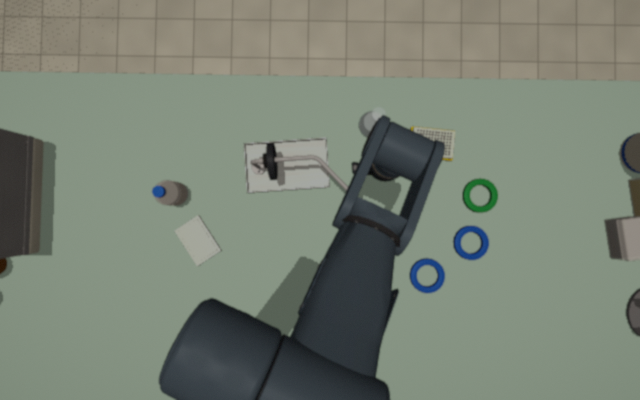

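```bash
python3 -c "
from station import manip
print(manip.sense()['t'],manip.sense()['force']); print(manip.sign_off())"
```

```text
23.825 [-0.02078467  0.16982066 -0.698063  ]
the job is handed in; nothing more can be done
None
```

I handed the job in at about 23.8 s, with the ring hanging on the inner leg right up against the stop disc. I had lowered it over the ball onto the outer leg and let go, then regripped it by the rim. Lifted about 10 mm so the rod ran free, it went round the crank to the disc, where I set it down and released it.

- **Contact with the disc:** While pushing, I felt 11.5 N at ring-face y ≈ 0.133 m, which matches the measured stop face.
- **Final ring position:** The last pictures show the ring flush with the disc, at about y 0.122 m. It is square to the leg by eye, and identical in two successive frames. The gripper force is near zero, and the gripper is well clear.
- **Measurement caveat:** My fitted rectangle of the ring in the top view was clipped by its crop, so that fit says nothing about the angle.
- **Bench objects:** The cover, bottle and flask are where they were, to within about 0.6 px (2 mm). The plate comparison gave −3.9 px (about 12 mm), but the arm was partly covering it. The visible part of the plate sits at its old pixels, and the gripper never came near it.

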